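# Shelf board into its notches, then locked

## Task

With a closed fingertip, gently push the dark shelf board along its rails, to the left as the robot sees it, until you feel its four feet drop into the notches and it lies level in the rack. Then push the red turn-button round with the fingertip, fully to its stop, so that it lies across the board and locks it. Only push: do not lift the board, do not disturb the jar, battery and tape measure round the rack, and finish clear of everything.

Things in the scene. Friction and masses are not known exactly. Their poses are not given: they have to be found in the camera images.
- rack: Plywood bench rack, fixed, 245 (x) x 172 (y) x 88 mm. Origin on the bench under the place of the seated board's middle; x along the rails, the way to push (to the robot's left, within 0.4 rad), y toward the robot, z up. Cheeks: x -155 to 90, y 68 to 86 mm either side, top z 88 mm. Between the rails it is open, both ends too, but for two stretchers below z 20 mm
- end_notch (a point): Middle of the mouth of the notch at the left end of the rail nearer the robot: rack x 55, y 56, z 68 mm. A rail runs along the inside of each cheek (y 44 to 68 mm either side, top z 68 mm) and has two notches, 22 mm long in x, 8 mm deep, with upright ends, at x -55 and +55 mm
- board: Loose dark wooden board, 140 (x) x 130 (y) x 14 mm, about 0.45 kg, 3 mm play to each cheek. Origin at the middle of its flat underside, x along the rails. Four white feet, 16 mm long (x), 18 wide, 10 high, at x +-55, y +-55 mm. Riding on the rails its underside is at z 78 mm. Seated, it is 8 mm lower: underside z 70, top z 84 mm, origin at rack x 0 (play 3 mm)
- push_edge (a point): Middle of the board's right-hand edge face (seen from the robot), half way up its 14 mm thickness, 70 mm from the board's middle: the face to push. The board starts 45 to 80 mm short of its place along the rails. Over the bench hangs a fixed wire shelf, front edge at x = 0.62 m, 0.59 m up: keep the arm below or in front of it
- button_pivot (a point): Pivot of the red turn-button on top of the cheek nearer the robot: rack x -45, y 77, z 88 mm. The button is a bar 16 mm wide whose round end reaches 68 mm from the pivot; underside z 88.5, top z 104.5 mm: 4 mm clear over the seated board. An unseated board stands in its way
- button_end (a point): Point on top of the turn-button's bar, 60 mm from the pivot, on the middle of its width (moves with it)
- turn_button (a joint): Angle of the red turn-button. 0: bar along the rack's +x, over its cheek; grows clockwise seen from above to its stop at 1.571, where the bar points along the rack's -y (away from the robot), across the board. Starts at -0.35 to -0.08 (turned outward, toward the robot); range -0.6 to 1.571. Light friction, about 1 N at the bar's end; stays where it is left
- wax_jar: Loose dark blue jar with a black lid, 71 mm across, 82 mm high, on the bench past the left end of the rack, not to be disturbed. Origin at the middle of its underside
- battery: Loose black tool battery, 62 x 72 x 48 mm, on the bench some way off the right end of the rack, not to be disturbed. Origin at the middle of its underside
- yellow_tape: Loose yellow tape measure, 38 x 76 x 64 mm, on the bench behind the rack, not to be disturbed. Origin at the middle of its underside

How it is judged:
By the outcome, as a careful person would: the job done as asked, in the order asked, and still so for the second after the job is handed in, with the robot touching nothing.
It also fails if it takes over 48 s, if anything falls off the work surface, if the arm or the gripper's body presses on something with over 40 N, if the wrist force passes 120 N, or if a joint passes its speed limit or range.

## Robot

A 6-joint arm with a two-finger parallel gripper is mounted at the origin on a cart in front of the work surface, level with it; the furniture and walls round the work are solid. World frame = base frame: x ahead of the robot, y to its left, z up, the work surface at z = 0. Lengths are in m, angles in rad, forces in N, time in s.
With the tool pointing down it reaches from about 0.25 to 0.775 m from the base axis. Payload 4 kg.
Tool frame: the origin (TCP) lies midway between the tips of the shut fingers; the grasp point (between the pads) lies 19 mm behind it (robot.hold_point_z is the distance from the TCP to the grasp point, in m); z points along the fingers, y is the line along which they close (so a half turn about z gives the same grasp; the last joint's range is limited). The gripper opens to 94 mm and grips with 3 to 60 N. Pads are 16 mm wide; open, the fingers measure 119 mm over their backs; the gripper's body (75 mm by 177 mm) begins 78 mm behind the grasp point.
Start: joints at [1.123, 0.087, 1.371, -0, 1.684, -0.103], TCP at [0.186, 0.518, 0.206] pointing down, gripper open.
Joint ranges: [-3.1, 3.1], [-0.76, 2.03], [0.27, 2.55], [-1.08, 4.22], [0.17, 2.65], [-2.57, 2.57]. Speed limits (rad/s): [2.79, 2.79, 3.14, 3.14, 3.14, 3.14].

## Interface

Orientations are given as [roll, pitch, yaw] about the fixed x, y, z axes, in that order (R = Rz(yaw) Ry(pitch) Rx(roll)).
In Python, from bench import readout, imaging, robot gives the robot as it stands.
- The arm moves only by the tool carry_out, never from a script. Its argument "motion" is text: rows parted by semicolons, each of 7 numbers parted by spaces: the shift along the tool's x, y, z each as a share of 200 mm, from -1 to 1, then the turn, a rotation vector about the tool's x, y, z each as a share of 120 degrees, from -1 to 1, then the opening, from 0 (shut) to 1 (fully open). A call has 1 to 12 rows; each row shifts and turns the commanded pose from where the row before left it, along the tool's axes as they then stand; what a row does not reach is not made up. A row lasts 1/8 s, in which the tool goes at most 62.5 mm and 10.7 degrees, less where a joint would pass 70% of its speed; a pose out of reach is approached as far as the arm can. A call with a number of a shift or a turn outside -1 to 1 is refused whole. A call with a gripper value outside its range is refused whole. The fingers move at their own pace and stop on an object; the grip force is fixed at half the most. Time passes only in rows, so rows that do not move let the fingers close. It gives the time, the measured TCP pose, the force, the opening and the grip force at its end, in the units of the state.
- readout.get_obs(): the state, without advancing time (a new reading comes with each control period).
- imaging.snapshot(name): name is "scene" or "top" or "wrist"; returns a dict with "pixels" (400x640x3 uint8, red, green, blue), "fx", "fy", "cx", "cy" (pixels), "dist_coeffs" ([k1, k2, p1, p2, k3] as OpenCV has them; the pictures are not rectified), "R" (3x3) and "t" (3): a world point X has camera coordinates R X + t. Camera axes: x right, y down, z forward; pixel columns grow to the right and rows downward; lengths in m; the calibration is good to about 2 mm. A picture is of the moment at which its call begins. There is no depth.
- robot.close_job(): hands the job in; it is judged then, once.
The state is a dict: "time": time; "joint_positions": joint angles; "qvel": joint speeds; "joint_torque": joint torques, N m; "tool_pos": TCP position; "ee_rot": TCP orientation; "wrist_force": force on the tool from outside, world axes, zero at the start; "wrist_torque": the same for the moment, N m; "width": finger opening in m; "finger_force": force on a finger pad.
Only numpy, scipy, OpenCV 4.12 (cv2) and the standard library are available. Lean on these libraries where they do the work, as an engineer would, in place of code of your own. Each camera call takes 0.05 s, during which the arm holds its last target. There are 200 camera calls.

## Working session

There is one attempt and no reset: what is moved stays moved. The work goes in short steps, Python scripts to look and compute and a tool call to move; the robot and the scene stay as the last step left them, time stands still between calls to the robot, and variables do not carry over. Pictures are saved under pics/ and viewed, at most 10 in all, crops included, and the job is handed in when it is done.

Besides the shell and the picture viewer there is one more tool, called after "Call:" as name(argument=value, ...), one argument or row to a line, values as JSON. carry_out: Moves the arm, as the interface text tells. Its arguments: {"type":"object","properties":{"motion":{"type":"string"}},"required":["motion"]}

```bash
mkdir -p pics; ls
python3 - <<'E'
from bench import readout, imaging, robot
import cv2,numpy as np,pickle
o=readout.get_obs()
for k,v in o.items(): print(k,np.round(v,3))
S={}
for n in ("scene","top"):
    s=imaging.snapshot(n); S[n]=s
    cv2.imwrite(f"pics/{n}0.png",s["pixels"][:,:,::-1])
    print(n,s["fx"],s["fy"],s["cx"],s["cy"],s["dist_coeffs"],np.round(s["R"],3).tolist(),np.round(s["t"],3))
pickle.dump(S,open("s0.pkl","wb"))
E
```

```text
pics
time 0.0
joint_positions [ 1.123  0.088  1.372  0.     1.684 -0.103]
qvel [ 0.    -0.    -0.     0.001  0.     0.001]
joint_torque [ 1.0000e-03 -3.4018e+01 -3.0243e+01  7.2000e-02  3.3000e-02 -0.0000e+00]
tool_pos [0.186 0.517 0.204]
ee_rot [-3.139 -0.     2.797]
wrist_force [ 0.688 -1.11  -0.231]
wrist_torque [-0.003 -0.054  0.022]
finger_force 0.0
width 0.094
scene 438.70226751367176 438.70226751367176 307.675727852478 200.06956638354382 [0.00166531 0.         0.         0.         0.        ] [[0.525, -0.851, -0.001], [-0.517, -0.318, -0.795], [0.676, 0.418, -0.607]] [-0.217  0.371  0.653]
top 401.2392410118109 401.2392410118109 314.25054121329765 204.98597365414116 [0.00545909 0.         0.         0.         0.        ] [[-0.018, -1.0, -0.001], [-0.98, 0.018, -0.198], [0.198, -0.003, -0.98]] [0.052 0.53  0.997]
```

View pics/scene0.png

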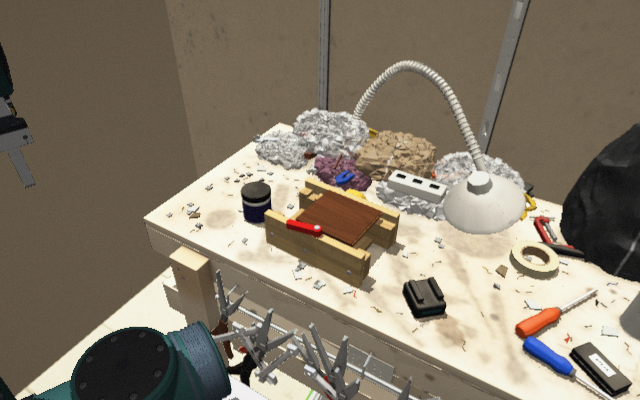

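View pics/top0.png

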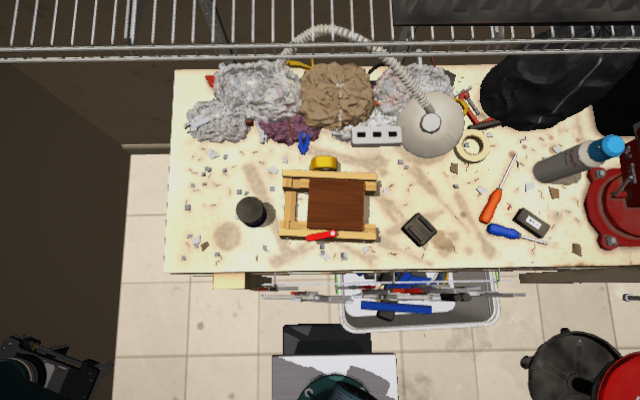

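The scene view shows the rack at about (265–398, 180–285), the board right of its place, and the red button near (305,228). In the top view the rack is at about (280–378, 168–242), the board at (307–367, 178–231), the button at (322,236), the jar at (251,211), the battery at (419,229) and the tape at (324,162). I'll enlarge both for precise pixels.

Run:
```python
import cv2,pickle,numpy as np
S=pickle.load(open("s0.pkl","rb"))
def crop(n,x0,y0,w,h,k):
    im=S[n]["pixels"][y0:y0+h,x0:x0+w,::-1]
    im=cv2.resize(im,None,fx=k,fy=k,interpolation=cv2.INTER_CUBIC)
    for x in range(-x0%10,w,10):
        cv2.line(im,(x*k,0),(x*k,5),(255,0,255),1); cv2.putText(im,str(x0+x),(x*k,16),0,.38,(255,0,255),1)
    for y in range(-y0%10,h,10):
        cv2.line(im,(0,y*k),(5,y*k),(255,0,255),1); cv2.putText(im,str(y0+y),(6,y*k+4),0,.38,(255,0,255),1)
    cv2.imwrite(f"pics/{n}_crop0.png",im)
crop("top",272,160,114,85,7)
crop("scene",255,175,155,116,5)
```

```text
(no output)
```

View pics/top_crop0.png

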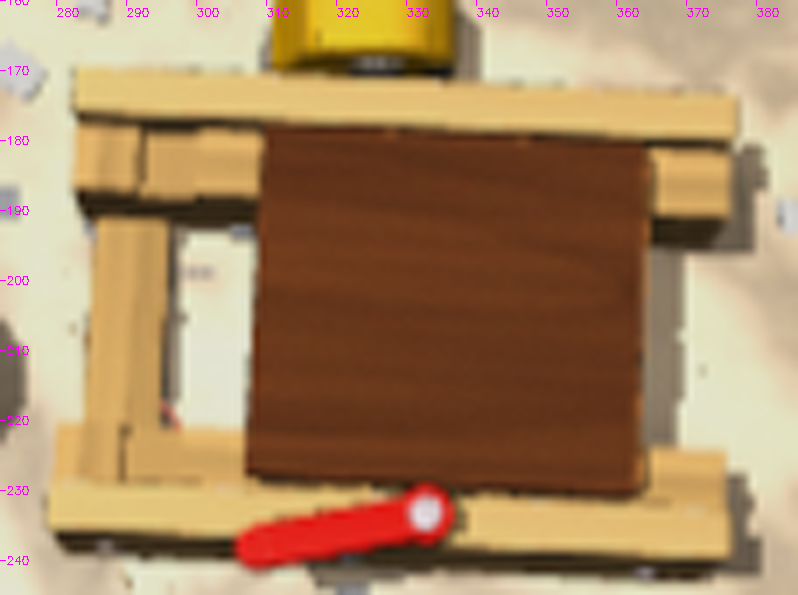

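View pics/scene_crop0.png

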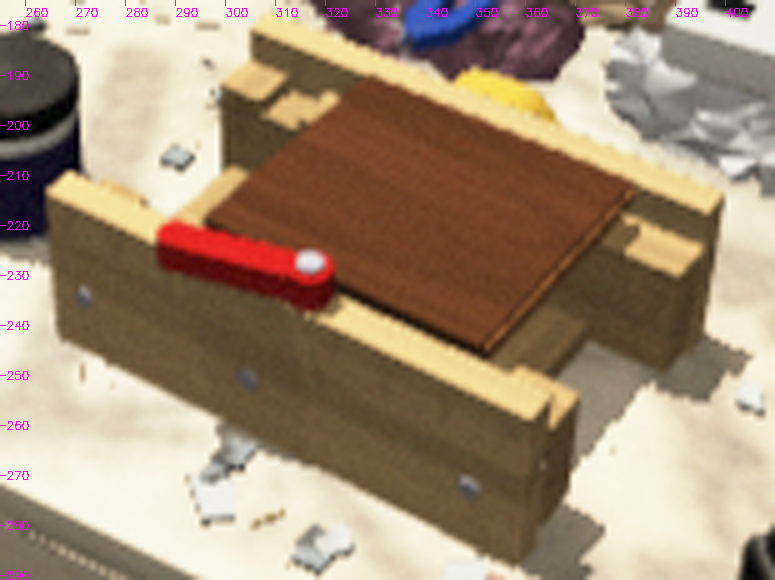

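The crops give the corners. In the top crop the near cheek top runs (52,483)–(730,512) and (50,527)–(728,556), the board corners are (262,128), (648,152), (636,496), (247,475), and the button pivot is (425,512) with its tip near (237,547). The scene crop shows the same corners, so I can triangulate and fit.

```bash
cat > h.py <<'E'
import numpy as np,cv2
from scipy.optimize import least_squares
def K(s): return np.array([[s["fx"],0,s["cx"]],[0,s["fy"],s["cy"]],[0,0,1.]])
def proj(s,P):
    R=np.array(s["R"]);t=np.array(s["t"])
    return cv2.projectPoints(np.asarray(P,float).reshape(-1,3),cv2.Rodrigues(R)[0],t,K(s),np.array(s["dist_coeffs"]))[0].reshape(-1,2)
def tri(ss,uv):
    f=lambda X:np.concatenate([proj(s,X)[0]-p for s,p in zip(ss,uv)])
    r=least_squares(f,[.5,.05,.08]); return r.x,np.abs(r.fun).max()
def rack2w(q,P):
    P=np.asarray(P,float).reshape(-1,3); a=np.pi/2+q[2]; c,s=np.cos(a),np.sin(a)
    return np.c_[q[0]+c*P[:,0]-s*P[:,1],q[1]+s*P[:,0]+c*P[:,1],P[:,2]]
E
python3 - <<'E'
from h import *
import pickle
S=pickle.load(open("s0.pkl","rb")); T,C=S["top"],S["scene"]
tp=lambda L:(np.array(L,float)+.5)/7-.5+[272,160]
sp=lambda L:(np.array(L,float)+.5)/5-.5+[255,175]
# near in-left,out-left,out-right,in-right ; far in-right,out-right,out-left
x1,x2=.090,-.155
ck=[[x1,.068,.088],[x1,.086,.088],[x2,.086,.088],[x2,.068,.088],[x2,-.068,.088],[x2,-.086,.088],[x1,-.086,.088]]
tU=tp([(52,483),(50,527),(728,556),(730,512),(736,137),(738,97),(75,68)])
sU=sp([(70,172),(50,188),(530,418),(550,400),(715,212),(722,195),(255,22)])
for n,a,b in zip(("nil","nol","nor","nir","fir","for","fol"),tU,sU):
    X,e=tri([T,C],[a,b]); print(n,np.round(X*1e3),round(e,2))
def f(q):
    P=rack2w(q,ck); P[:,2]+=q[3]
    return np.r_[(proj(T,P)-tU).ravel(),(proj(C,P)-sU).ravel()]
r=least_squares(f,[.5,.05,0,0],loss="soft_l1"); print("rack",r.x.round(4),"rms px",np.sqrt(np.mean(f(r.x)**2)))
q=r.x; np.save("q.npy",q)
def w2r(X): 
    a=np.pi/2+q[2];d=X[:2]-q[:2];return np.round(1e3*np.array([np.cos(a)*d[0]+np.sin(a)*d[1],-np.sin(a)*d[0]+np.cos(a)*d[1],X[2]]),1)
for n,a,b in zip(("bLF","bRF","bRN","bLN","piv"),tp([(262,128),(648,152),(636,496),(247,475),(425,512)]),sp([(372,76),(632,185),(487,350),(208,220),(310,262)])):
    X,e=tri([T,C],[a,b]); print(n,np.round(X*1e3),round(e,2),"rack",w2r(X))
# button end: plane z=.1045 in top
def onplane(s,p,z):
    g=least_squares(lambda v:proj(s,[v[0],v[1],z])[0]-p,[.5,.05]).x; return np.r_[g,z]
for p in [(237,547),(258,530),(262,567),(425,512)]: print("btn",w2r(onplane(T,tp([p])[0],.1045)))
for p in [(251,201),(238,211),(264,211)]: print("jar",onplane(T,np.array(p),.082).round(3))
for p in [(402,229),(421,213),(419,247),(437,228)]: print("bat",onplane(T,np.array(p),.048).round(3))
E
```

```text
nil [464. 132.  88.] 0.32
nol [449. 132.  89.] 0.08
nor [ 434. -108.   87.] 0.23
nir [ 450. -110.   84.] 0.39
fir [ 589. -120.   86.] 0.23
for [ 602. -119.   86.] 0.57
fol [618. 127.  80.] 1.75
rack [ 0.5284  0.04   -0.0621 -0.0023] rms px 0.9755488980025045
bLF [594.  54.  89.] 0.2 rack [ 18.  -65.1  89.2]
bRF [581. -85.  92.] 0.37 rack [-121.4  -60.3   92.1]
bRN [456. -77.  90.] 0.16 rack [-121.2   64.6   89.5]
bLN [466.  62.  89.] 0.03 rack [17.8 63.3 89.5]
piv [449.   0. 106.] 0.27 rack [-44.7  76.6 106.4]
btn [ 19.8  91.  104.5]
btn [ 12.8  84.7 104.5]
btn [ 10.8  97.6 104.5]
btn [-45.4  75.9 104.5]
jar [0.538 0.203 0.082]
jar [0.513 0.236 0.082]
jar [0.511 0.17  0.082]
bat [ 0.464 -0.185  0.048]
bat [ 0.505 -0.237  0.048]
bat [ 0.416 -0.225  0.048]
bat [ 0.464 -0.276  0.048]
```

Everything fits: cheek tops are at about 86–88 mm and the board top at about 90 mm (92 expected). The board's origin is at rack x ≈ −52 mm, so it needs about 52 mm of push, and the button is at ≈ −0.21 rad. If I turn the tool −16° about its z, its x and y axes lie along rack y and rack x. I'll shut the fingers, turn, and travel high.

Call:
carry_out(
  motion="0 0 0 0 0 -0.067 0; 0 0 0 0 0 -0.067 0; -0.05 -0.08 0 0 0 0 0; -0.11 -0.18 0 0 0 0 0; -0.12 -0.2 0 0 0 0 0; -0.12 -0.2 0 0 0 0 0; -0.12 -0.2 0 0 0 0 0; -0.12 -0.2 0 0 0 0 0; -0.12 -0.2 0 0 0 0 0; -0.12 -0.2 0 0 0 0 0; -0.12 -0.2 0 0 0 0 0; -0.12 -0.2 0 0 0 0 0",
)

```text
time: 1.6
tool_pos: [0.3855, 0.1297, 0.2053]
ee_rot: [-3.141, 0.0, 3.074]
wrist_force: [0.9, 0.0, -0.2]
width: 0.0003
finger_force: 0.0
```

```bash
cat > st.py <<'E'
from h import *
from bench import readout
q=np.load("q.npy")
def state():
    o=readout.get_obs(); a=np.pi/2+q[2]; X=np.array(o["tool_pos"]); d=X[:2]-q[:2]
    M=np.array([[np.cos(a),np.sin(a)],[-np.sin(a),np.cos(a)]])
    F=np.array(o["wrist_force"]); p=M@d; f=M@F[:2]
    print("t",round(o["time"],2),"rack mm",np.round(1e3*np.r_[p,X[2]],1),"F",np.round(np.r_[f,F[2]],1),"rpy",np.round(o["ee_rot"],3),"w",round(o["width"],4),"q",np.round(o["joint_positions"],2))
if __name__=="__main__": state()
E
python3 st.py
```

```text
t 1.6 rack mm [ 80.7 148.1 205.3] F [ 0.1 -0.9 -0.2] rpy [-3.141  0.     3.074] w 0.0003 q [ 0.19 -0.24  1.68 -0.    1.7  -1.32]
```

Call:
carry_out(
  motion="-0.06 -0.12 0 0 0 0 0; -0.12 -0.2 0 0 0 0 0; -0.12 -0.2 0 0 0 0 0; -0.12 -0.2 0 0 0 0 0; -0.12 -0.2 0 0 0 0 0; -0.12 -0.185 0 0 0 0 0; -0.08 -0.1 0 0 0 0 0; 0 0 0.16 0 0 0 0; 0 0 0.2 0 0 0 0; 0 0 0.18 0 0 0 0; 0 0 0.105 0 0 0 0; 0 0 0 0 0 0 0",
)

```text
time: 3.1
tool_pos: [0.5153, -0.118, 0.0742]
ee_rot: [3.14, -0.005, 3.075]
wrist_force: [0.7, -0.1, 0.7]
width: 0.0007
finger_force: 0.0
```

Run:
```python
from st import *; state()
from bench import imaging
im=imaging.snapshot("scene")["pixels"][150:300,240:440,::-1]
im2=imaging.snapshot("wrist")["pixels"][:,:,::-1]
im=cv2.resize(im,None,fx=3,fy=3,interpolation=cv2.INTER_CUBIC)
cv2.imwrite("pics/a1.png",im)
```

```text
t 3.1 rack mm [-158.4    3.2   74.2] F [-0.  -0.7  0.7] rpy [ 3.14  -0.005  3.075] w 0.0007 q [-0.33  0.11  1.61 -0.    1.43 -1.84]
```

View pics/a1.png

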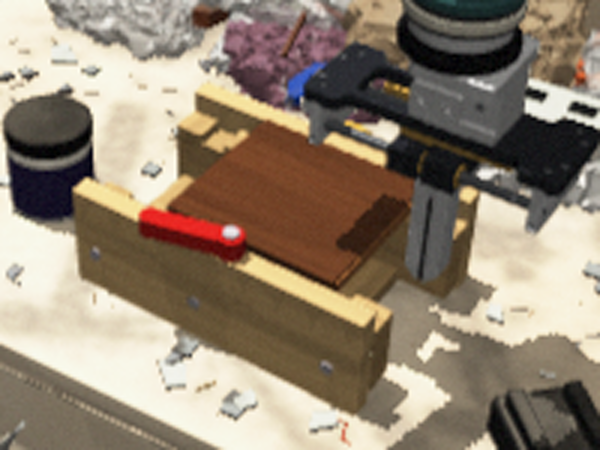

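The shut fingers hang just right of the board's edge (tip at crop (425,275)), and nothing else is near. Now to push.

Call:
carry_out(
  motion="-0.015 0 0 0 0 0 0; 0 0.03 0 0 0 0 0; 0 0.03 0 0 0 0 0; 0 0.03 0 0 0 0 0; 0 0.02 0 0 0 0 0; 0 0.01 0 0 0 0 0; 0 0.02 0 0 0 0 0; 0 0.02 0 0 0 0 0; 0 0.02 0 0 0 0 0; 0 0.02 0 0 0 0 0; 0 0.02 0 0 0 0 0; 0 0.02 0 0 0 0 0",
)

```text
time: 4.7
tool_pos: [0.5239, -0.07, 0.0764]
ee_rot: [3.142, -0.0, 3.077]
wrist_force: [-0.5, -3.3, -0.4]
width: 0.0004
finger_force: 1.6
```

```bash
python3 st.py
```

```text
t 4.7 rack mm [-110.    -2.4   76.4] F [-3.3  0.2 -0.4] rpy [ 3.142 -0.     3.077] w 0.0004 q [-0.24  0.1   1.61  0.    1.43 -1.75]
```

Call:
carry_out(
  motion="0 0.02 0 0 0 0 0; 0 0.02 0 0 0 0 0; 0 0.02 0 0 0 0 0; 0 0.02 0 0 0 0 0; 0 0.01 0 0 0 0 0; 0 0.01 0 0 0 0 0",
)

```text
time: 5.45
tool_pos: [0.5252, -0.0501, 0.0764]
ee_rot: [3.142, -0.0, 3.077]
wrist_force: [-0.6, -3.1, -1.2]
width: 0.0005
finger_force: 1.5
```

Call:
carry_out(
  motion="0 0.006 0 0 0 0 0; 0 0.006 0 0 0 0 0; 0 0.006 0 0 0 0 0",
)

```text
time: 5.82
tool_pos: [0.5254, -0.0466, 0.0764]
ee_rot: [3.141, -0.0, 3.077]
wrist_force: [-0.4, -2.6, -1.6]
width: 0.0004
finger_force: 1.4
```

Call:
carry_out(
  motion="0 0.006 0 0 0 0 0; 0 0.006 0 0 0 0 0",
)

```text
time: 6.08
tool_pos: [0.5258, -0.0434, 0.0767]
ee_rot: [3.14, 0.0, 3.078]
wrist_force: [0.1, 0.0, 0.2]
width: 0.0002
finger_force: 0.0
```

```bash
python3 st.py
```

```text
t 6.08 rack mm [-83.3  -2.6  76.7] F [ 0.  -0.1  0.2] rpy [3.14  0.    3.078] w 0.0002 q [-0.19  0.1   1.62  0.    1.43 -1.7 ]
```

The push force dropped from about 3 N to 0 at tip x ≈ −83 mm, which is where the board should seat. I'll back off, lift, move to the robot side of the button, and look.

Call:
carry_out(
  motion="0 -0.05 0 0 0 0 0; 0 -0.06 0 0 0 0 0; 0 0 -0.12 0 0 0 0; 0 0 -0.2 0 0 0 0; 0 0 -0.18 0 0 0 0; 0.1 0.08 0 0 0 0 0; 0.18 0.14 0 0 0 0 0; 0.18 0.14 0 0 0 0 0; 0.14 0.1 0 0 0 0 0; 0.06 0.06 0 0 0 0 0; 0 0 0 0 0 0 0",
)

```text
time: 7.45
tool_pos: [0.3993, 0.046, 0.1768]
ee_rot: [-3.141, 0.001, 3.078]
wrist_force: [0.7, 0.2, -0.3]
width: 0.0004
finger_force: 0.0
```

Run:
```python
from st import *; state()
from bench import imaging
import pickle
a=imaging.snapshot("scene");b=imaging.snapshot("top")
pickle.dump({"scene":a,"top":b},open("s1.pkl","wb"))
A=cv2.resize(a["pixels"][170:290,250:410,::-1],None,fx=5,fy=5,interpolation=cv2.INTER_CUBIC)[:300*2]
B=cv2.resize(b["pixels"][160:245,272:386,::-1],None,fx=7,fy=7,interpolation=cv2.INTER_CUBIC)
cv2.imwrite("pics/b_scene.png",A);cv2.imwrite("pics/b_top.png",B)
```

```text
t 7.45 rack mm [ -1.9 129.2 176.8] F [ 0.3 -0.7 -0.3] rpy [-3.141e+00  1.000e-03  3.078e+00] w 0.0004 q [-0.03 -0.24  1.74 -0.    1.65 -1.53]
```

View pics/b_scene.png

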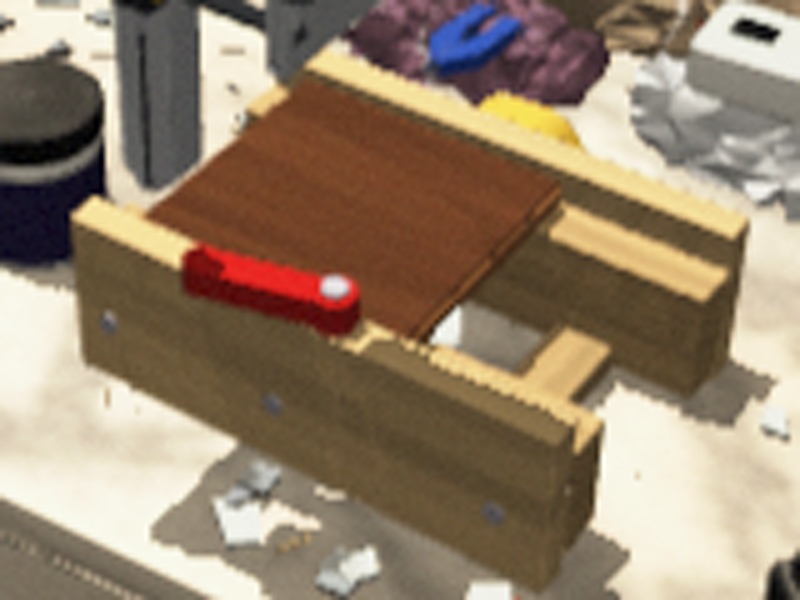

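View pics/b_top.png

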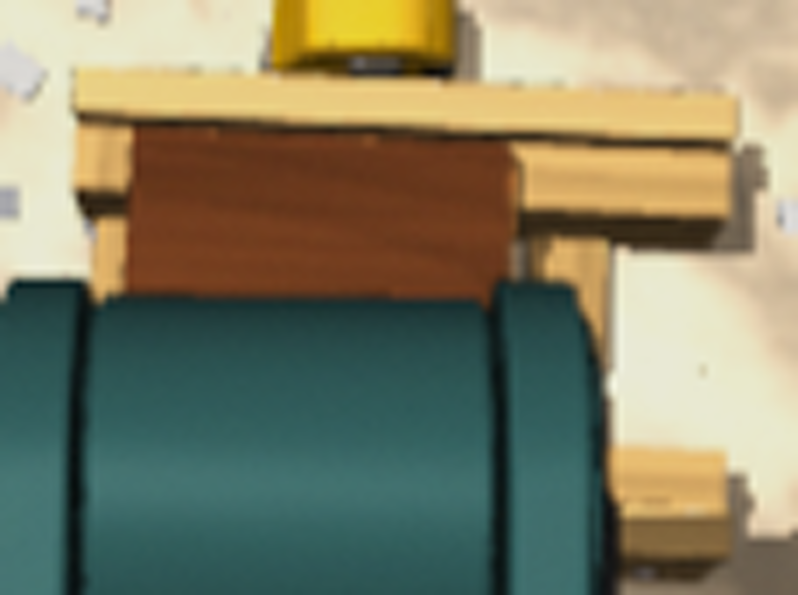

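In the scene crop the board's right edge runs (560,185)–(415,335) and its near edge now lies below the cheek top. I'll compare its far-right corner with what seated and unseated heights predict.

Run:
```python
from h import *; import pickle
S=pickle.load(open("s1.pkl","rb")); T,C=S["top"],S["scene"];q=np.load("q.npy")
a=(np.array([519,145])+.5)/7-.5+[272,160]; b=(np.array([560,183])+.5)/5-.5+[250,170]
X,e=tri([T,C],[a,b]); d=X[:2]-q[:2];w=np.pi/2+q[2]
print("RF rack",1e3*np.array([np.cos(w)*d[0]+np.sin(w)*d[1],-np.sin(w)*d[0]+np.cos(w)*d[1],X[2]]).round(4),e)
for z in (.084,.092):
    P=rack2w(q,[[-.07,-.065,z],[-.07,.065,z],[.07,-.065,z],[.07,.065,z]]); print(z,((proj(C,P)-[250,170]+.5)*5-.5).round(),((proj(T,P)-[272,160]+.5)*7-.5).round())
```

```text
RF rack [-73.9 -62.1  84.6] 0.8324215676703375
0.084 [[560. 177.]
 [402. 336.]
 [305.  73.]
 [135. 213.]] [[503. 141.]
 [492. 492.]
 [122. 125.]
 [102. 475.]]
0.092 [[561. 163.]
 [403. 322.]
 [305.  60.]
 [135. 199.]] [[504. 136.]
 [494. 489.]
 [121. 119.]
 [100. 472.]]
```

The board's top is at about 84.6 mm at the far-right corner, and that corner sits at x ≈ −73, so it is seated. Next I lower the tip beside the button and sweep round its arc.

Call:
carry_out(
  motion="0 0 0.12 0 0 0 0; 0 0 0.16 0 0 0 0; 0 0 0.1 0 0 0 0; 0 0 0.03 0 0 0 0; -0.05 0.005 0 0 0 0 0; -0.05 0.005 0 0 0 0 0; -0.035 0.01 0 0 0 0 0; -0.035 0.015 0 0 0 0 0",
)

```text
time: 8.55
tool_pos: [0.4343, 0.0508, 0.0949]
ee_rot: [-3.141, 0.0, 3.077]
wrist_force: [-1.7, -0.7, 0.5]
width: 0.0009
finger_force: 0.4
```

```bash
python3 st.py
```

```text
t 8.55 rack mm [ 4.9 94.6 94.9] F [-0.8  1.6  0.5] rpy [-3.141  0.     3.077] w 0.0009 q [-0.01 -0.12  1.79 -0.    1.46 -1.52]
```

Contact is about 1.6 N toward the robot, which matches the light friction given for the button. I'll carry on round the arc.

Call:
carry_out(
  motion="-0.03 0.01 0 0 0 0 0; -0.03 0.005 0 0 0 0 0; -0.03 0.005 0 0 0 0 0; -0.032 -0.003 0 0 0 0 0; -0.032 -0.005 0 0 0 0 0; -0.032 -0.008 0 0 0 0 0; -0.032 -0.015 0 0 0 0 0; -0.03 -0.02 0 0 0 0 0; -0.03 -0.025 0 0 0 0 0",
)

```text
time: 9.68
tool_pos: [0.4888, 0.0358, 0.0945]
ee_rot: [3.141, 0.0, 3.077]
wrist_force: [-1.8, 0.2, 0.3]
width: 0.0003
finger_force: 0.5
```

```bash
python3 st.py
```

```text
t 9.68 rack mm [-6.6 39.3 94.5] F [0.1 1.8 0.3] rpy [3.141 0.    3.077] w 0.0003 q [-0.04  0.    1.68  0.    1.46 -1.55]
```

Call:
carry_out(
  motion="-0.02 -0.03 0 0 0 0 0; -0.02 -0.03 0 0 0 0 0; -0.015 -0.025 0 0 0 0 0",
)

```text
time: 10.05
tool_pos: [0.4985, 0.018, 0.0945]
ee_rot: [3.141, 0.0, 3.077]
wrist_force: [-0.1, 1.0, 0.5]
width: 0.0002
finger_force: 0.5
```

Run:
```python
from st import *; state()
from bench import imaging
a=imaging.snapshot("scene")
A=cv2.resize(a["pixels"][170:290,250:410,::-1],None,fx=5,fy=5,interpolation=cv2.INTER_CUBIC)
cv2.imwrite("pics/c_scene.png",A)
```

```text
t 10.05 rack mm [-23.8  28.5  94.5] F [1.  0.2 0.5] rpy [3.141 0.    3.077] w 0.0002 q [-0.08  0.02  1.66  0.    1.46 -1.58]
```

View pics/c_scene.png

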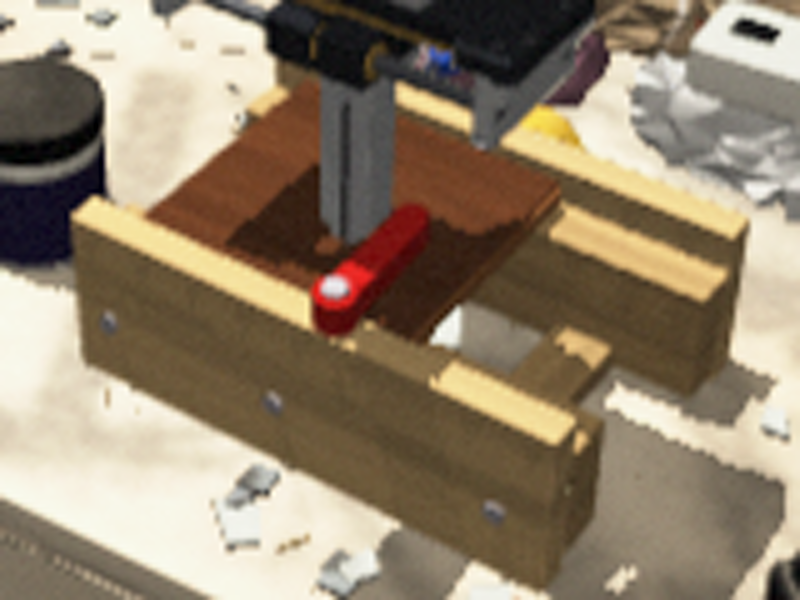

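The bar lies almost straight across the board (pivot (335,290), end (415,220)). I'll press on in 1 mm steps until I feel the stop.

Call:
carry_out(
  motion="0 -0.005 0 0 0 0 0; 0 -0.005 0 0 0 0 0",
)

```text
time: 10.35
tool_pos: [0.4985, 0.0166, 0.0947]
ee_rot: [3.141, 0.001, 3.078]
wrist_force: [0.8, 1.5, 0.3]
width: 0.0001
finger_force: 0.6
```

Call:
carry_out(
  motion="0 -0.005 0 0 0 0 0; 0 0 0 0 0 0 0",
)

```text
time: 10.6
tool_pos: [0.4984, 0.0162, 0.0947]
ee_rot: [3.14, 0.001, 3.078]
wrist_force: [1.3, 3.5, -0.5]
width: 0.0007
finger_force: 1.8
```

Call:
carry_out(
  motion="0 -0.005 0 0 0 0 0; 0 -0.005 0 0 0 0 0; 0 0 0 0 0 0 0",
)

```text
time: 10.98
tool_pos: [0.4984, 0.0158, 0.0947]
ee_rot: [3.137, 0.001, 3.078]
wrist_force: [3.2, 7.1, 0.1]
width: 0.0004
finger_force: 4.0
```

Call:
carry_out(
  motion="0 -0.005 0 0 0 0 0; 0 0 0 0 0 0 0; 0 0 0 0 0 0 0",
)

```text
time: 11.35
tool_pos: [0.4984, 0.0157, 0.0948]
ee_rot: [3.135, 0.001, 3.079]
wrist_force: [2.0, 9.6, -1.0]
width: 0.0003
finger_force: 4.9
```

```bash
python3 st.py
```

```text
t 11.35 rack mm [-26.1  28.4  94.8] F [ 9.7 -1.4 -1. ] rpy [3.135e+00 1.000e-03 3.079e+00] w 0.0003 q [-0.09  0.02  1.66  0.01  1.46 -1.6 ]
```

The force climbs to about 10 N with no more travel, so the bar is at its stop. I'll back off, lift, move clear and check.

Call:
carry_out(
  motion="0 0.02 0 0 0 0 0; 0 0.05 0 0 0 0 0; 0 0.05 0 0 0 0 0; 0 0 -0.1 0 0 0 0; 0 0 -0.2 0 0 0 0; 0 0 -0.2 0 0 0 0; 0.1 0.15 -0.05 0 0 0 0; 0.12 0.2 0 0 0 0 0; 0.12 0.2 0 0 0 0 0; 0.12 0.2 0 0 0 0 0; 0.12 0.2 0 0 0 0 0; 0.05 0.1 0 0 0 0 0",
)

```text
time: 12.85
tool_pos: [0.3856, 0.2558, 0.2045]
ee_rot: [-3.141, -0.0, 3.08]
wrist_force: [-0.2, 0.3, -0.1]
width: 0.0005
finger_force: 0.0
```

Call:
carry_out(
  motion="0.05 0.1 0 0 0 0 0; 0.1 0.2 0 0 0 0 0; 0.1 0.2 0 0 0 0 0; 0.05 0.1 0 0 0 0 0; 0 0 0 0 0 0 0; 0 0 0 0 0 0 0",
)

```text
time: 13.6
tool_pos: [0.335, 0.3769, 0.2044]
ee_rot: [-3.141, 0.0, 3.077]
wrist_force: [-0.4, -0.2, 1.2]
width: 0.0006
finger_force: 0.0
```

Run:
```python
from st import *; state()
from bench import imaging
a=imaging.snapshot("scene");b=imaging.snapshot("top")
A=cv2.resize(a["pixels"][170:290,250:410,::-1],None,fx=2.5,fy=2.5,interpolation=cv2.INTER_CUBIC)
B=cv2.resize(b["pixels"][155:255,225:445,::-1],None,fx=3.6,fy=3,interpolation=cv2.INTER_CUBIC)
B=cv2.resize(b["pixels"][155:250,230:430,::-1],None,fx=4,fy=3,interpolation=cv2.INTER_CUBIC)
out=np.zeros((590,800,3),np.uint8);out[:300,:400]=A;out[302:302+285]=B
cv2.imwrite("pics/d.png",out)
```

```text
t 13.6 rack mm [324.3 213.8 204.4] F [-0.3  0.3  1.2] rpy [-3.141  0.     3.077] w 0.0006 q [ 0.73 -0.01  1.48 -0.    1.68 -0.77]
```

View pics/d.png

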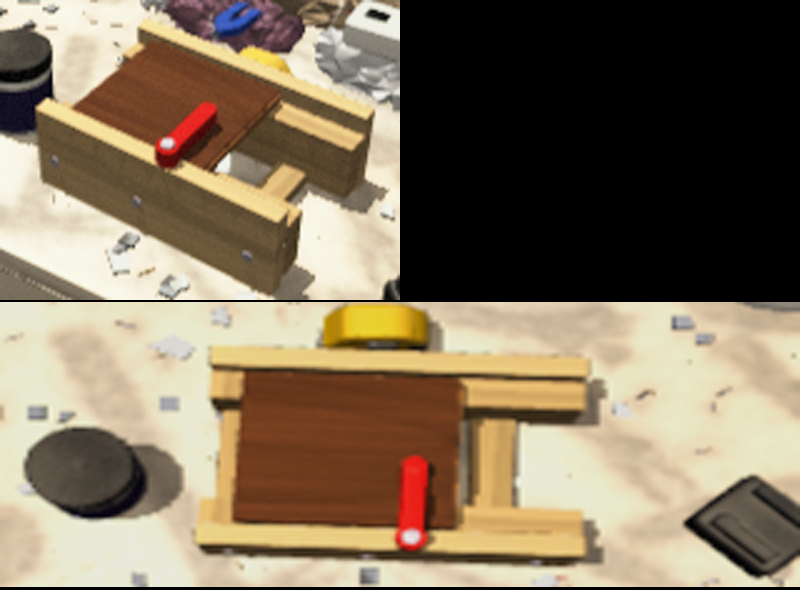

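The final picture shows the board level between the cheeks. The button lies straight across it (pivot (411,538), end (414,460) in the lower panel). The jar, battery and tape are where they were and the arm is clear, so I'm handing in.

```bash
python3 -c "
from bench import robot
print(robot.close_job())"
```

```text
the job is handed in; nothing more can be done
None
```

I handed the job in at about 13.6 s of the 48 s: the board is seated level in its notches, the red button is at its stop across it, the jar, battery and tape measure look untouched in the pictures, and the arm is clear of everything.

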